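# Pin the trimming jig's sled with a ball-lock pin

## Task

Push the sled that carries the carbon frame fully home into the blue clevis, then take the quick-release pin out of the wooden stand by squeezing its two orange buttons, slide it down through the clevis until its flange is down on the plate, and let go so that the balls spring out and lock. Find the hole by feel and go gently, the jig must never be pressed hard; leave everything else on the bench as it is.

Things in the scene. Friction and masses are not known exactly. Their poses are not given: they have to be found in the camera images.
- jig: the fixed trimming jig. Aluminium base plate 280 x 220 x 12 mm on the bench; origin on the bench under the sled's centre line; x along the sled's travel towards the blue clevis, y to the left of that, z up; the base reaches x -170 to +110, y -60 to +160 mm. The jig with its clevis and sled must not be pressed with over 30 N
- jig_zero (a point): zero point of the clevis's side adjustment, at the height of the flat top face of its upper plate (62 mm above the bench). The clevis hole's centre lies on the line through this point along the jig's +y, somewhere from 4 to 24 mm from it, another distance each time: not measured, but it can be seen, and felt with the pin. It stays put under load
- jig_floor (a point): on the jig's base, on the sled's centre line (14 mm left of jig_zero, 50 mm lower). The blue clevis stands here, at jig x 30 to 90 mm: two level plates 60 x 82 mm, each 8 mm thick, 12 mm apart, nothing above. Each has a round vertical hole, 13.5 mm across in the upper, 14 mm in the lower, one exactly below the other. Under the lower 22 mm are free down to the base
- sled (a joint): how far (m) the sled still is from home: 0 home at its stop, 0.06 pulled out (towards jig -x). Slides with about 2 N friction and stays where left. Its steel tongue, 10 mm thick, lies between the clevis plates; at home the tongue's hole (15 mm along x, 34 mm along y, to suit any clevis setting) is under the clevis holes
- sled_handle (a point): middle of the top edge of the sled's upright red handle, a plate 12 mm thick along the jig's x, 44 mm wide, 42 mm tall, its top 95 mm above the bench; 110 mm behind (-x) the tongue's hole. The sled's flat top is 53 mm above the bench. The black carbon frame with a steel bearing lies on it from 29 mm left of the handle's middle, up to 77 mm above the bench
- pin: the quick-release pin, 93 mm tall, about 0.1 kg, standing in the stand. Origin at the centre of its lower tip, z up along it. Steel shank 12 mm across with a 2 mm tapered tip, 44 mm long up to a flange 30 mm across, 5 mm thick; above it a black core with an orange button on either side along the pin's own y (which is the stand's y within 0.4 rad)
- pin_head (a point): the middle between the two orange buttons, 72 mm above the tip; grip here with the fingers closing along the pin's y. Each button is 16 mm wide, 28 mm tall (57 to 85 mm above the tip); 34 mm over both free, 26 mm over both squeezed
- pin_button0 (a joint): how far each button is squeezed in (m): 0 free, 0.004 fully in; the two move together. About 6 N on each side squeezes them fully; they spring out by themselves
- pin_ball0 (a joint): how far the four locking balls, 9 to 14 mm above the tip, are drawn in (m): 0 out (16 mm across them: too wide for the clevis holes), 0.002 flush with the shank; always half of the button's travel. With the flange down on the clevis they stand 2 mm below its lower plate
- stand: wooden block 95 x 56 mm, 60 mm tall, fixed on the bench; origin under its centre. The pin hangs by its flange in the 21 mm through hole at x -24 mm, the plain dowel in the one at +24 mm
- dowel: plain steel dowel with a brass head 22 mm across, 12 mm tall, hanging in the stand beside the pin; origin at its lower end. Not needed, leave it
- tray: grey tray 80 x 80 x 22 mm with two bearings; leave it
- tape: yellow roll of tape 90 mm across, 24 mm tall; leave it
- cleaner: white bottle 56 mm across, 150 mm tall; leave it
- tweezers: steel tweezers 125 mm long lying on the bench; leave them
- squeegee: mint-green flat squeegee 77 x 100 mm lying on the bench; leave it
Things that resemble listed ones, but are neither listed nor needed, are in the scene too. Leave any pink, turquoise or white look-alike of the pin alone.

How it is judged (in metres and radians):
On the way, in this order (a step that is already met when the one before it is completed fails the run):
1. the sled is fully home (within 2.5 mm) (value of joint sled below 0.0025 m), for 0.2 s.
2. with the buttons squeezed, the pin's tip is at least 12 mm down in the clevis hole (value of joint pin_button0 above 0.003 m and z of pin in the frame of jig below 0.05 m and horizontal distance between pin and jig_floor below 0.013 m), for 0.1 s.
At the end, for the whole second after the job is handed in: the sled is home (within 3 mm), the pin stands upright (within 5 degrees) through both clevis plates and the tongue with its flange down (within 3.5 mm of the upper plate), let go and at rest, buttons free (under 0.8 mm) and balls out (drawn in under 0.6 mm) under the lower plate (value of joint sled below 0.003 m and z of pin in the frame of jig below 0.0215 m and horizontal distance between pin and jig_floor below 0.013 m and angle between the z axis of pin and the z axis of jig, either way round below 0.09 rad and value of joint pin_button0 below 0.0008 m and value of joint pin_ball0 below 0.0006 m and linear speed of pin below 0.01 m/s); the robot touches nothing.
It fails at once if the jig, its clevis or sled is pressed with more than 30 N (contact force between jig and anything else above 30 N).
It fails at once if something else on the bench is moved more than 30 mm (distance of any of dowel, tray, tape, cleaner, tweezers, squeegee from where it was at the start of the episode above 0.03 m).
It also fails if it takes over 72 s, if anything falls off the work surface, if the arm or the gripper's body presses on something with over 40 N, if the wrist force passes 120 N, or if a joint passes its speed limit or range.

## Robot

A 6-joint arm with a two-finger parallel gripper is mounted at the origin on the work surface. World frame = base frame: x ahead of the robot, y to its left, z up, the work surface at z = 0. Lengths are in m, angles in degrees, forces in N, time in s.
With the tool pointing down it reaches from about 0.4 to 0.825 m from the base axis. Payload 7 kg.
Tool frame: the origin (TCP) lies on the front face of the gripper's body, between the roots of the fingers; the fingertips stand 66 mm ahead of it and the grasp point (between the pads) lies 47 mm ahead of it; z points along the fingers, y is the line along which they close (so a half turn about z gives the same grasp; the last joint's range is limited). The gripper opens to 88 mm and grips with 3 to 60 N. Pads are 19 mm wide; open, the fingers measure 130 mm over their backs; the gripper's body (78 mm by 193 mm) begins 47 mm behind the grasp point.
Start: joints at [-59.41, 20.546, 0.682, 0, -70.136, -16.507], TCP at [0.164, -0.655, 0.292] pointing down, gripper open.
Joint ranges: [-176.03, 176.03], [-82.01, 121.73], [-58.28, 71.71], [-173.87, 95.51], [-174.79, -0.11], [-173.66, 173.66]. Speed limits (degrees/s): [136.94, 136.94, 172.46, 180, 180, 180].

## Interface

Orientations are given as [roll, pitch, yaw] about the fixed x, y, z axes, in that order (R = Rz(yaw) Ry(pitch) Rx(roll)).
In Python, from plant import ctrl gives the robot as it stands.
- The arm moves only by the tool send_rows, never from a script. Its argument "deltas" is a list of rows, each a list of 2 entries, a list of its own where there are three numbers: the shift along the tool's x, y, z each as a share of 800 mm, from -1 to 1, then the turn about the tool's z as a share of 90 degrees, from -1 to 1. A call has exactly 5 rows; each row is the pose to reach, as a shift and turn from the pose commanded when the call began, along the tool's axes at that moment; what a row does not reach only later rows make up. A row lasts 1/12 s, in which the tool goes at most 41.7 mm and 7.16 degrees, less where a joint would pass 70% of its speed; a pose out of reach is approached as far as the arm can. A call with a number of a shift or a turn outside -1 to 1 is refused whole. A call with a gripper value outside its range is refused whole. "gripper" is the opening, from 0 (shut) to 1 (fully open), set as the call begins (left out, the last holds). The fingers move at their own pace and stop on an object; the grip force is fixed at half the most. Time passes only in rows, so rows that repeat a pose let the fingers close, or fill a call up. It gives the time, the measured TCP pose, the force, the opening and the grip force at its end, in the units of the state.
- ctrl.get_obs(): the state, without advancing time (a new reading comes with each control period).
- ctrl.snapshot(name): name is "scene" or "side" or "wrist"; returns a dict with "color" (400x640x3 uint8, red, green, blue), "vertical_fov" (degrees; the focal length in pixels is half the picture's height over the tangent of half this angle, whatever the lens; pixels are square), "cx", "cy" (the principal point, pixels), "k1" (the pictures are not rectified: a ray, as slopes to the right and down, at radius r is drawn at 1 + k1 r^2 times it, then the intrinsics apply), "rvec" (rotation vector, rad) and "tvec" (3), from world to camera coordinates, as OpenCV has them. Camera axes: x right, y down, z forward; pixel columns grow to the right and rows downward; lengths in m; the calibration is good to about 2 mm. A picture is of the moment at which its call begins. There is no depth.
- ctrl.close_job(): hands the job in; it is judged then, once.
Trained networks look in a picture, given as the dict that the camera call returned (one of the last four; its "shot" number tells which), for a name from the list of things; names that differ only in an ending like _2 or _b are one class to them, and where a whole thing is asked for, a point or a joint stands for the part that bears it (a point fixed in the world has none). Each returns a list of dicts, best first, with "conf" (0 to 1); they miss things now and then, are a little off and sometimes report something else, mostly with a low value. They report only what shows in the picture. A call takes as long as a camera call. They do not tell look-alikes from the thing itself.
- ctrl.boxes_of(picture, thing): "xy" ([column, row] as shares, 0 to 1, of the picture: columns of its width, rows of its height, amid what is visible of it).
- ctrl.cut_out(picture, thing): "pixels" (400x640 bool, what is visible of it) and "xy" ([column, row] as shares, 0 to 1, of the picture: columns of its width, rows of its height, amid what is visible of it).
The state is a dict: "clock": time; "joint_pos": joint angles; "qvel": joint speeds; "tau": joint torques, N m; "tool_pos": TCP position; "orientation": TCP orientation; "force": force on the tool from outside, world axes, zero at the start; "moment": the same for the moment, N m; "opening": finger opening in m; "gripper_force": force on a finger pad.
Only numpy, scipy, OpenCV 4.12 (cv2) and the standard library are available. Lean on these libraries where they do the work, as an engineer would, in place of code of your own. Each camera call takes 0.05 s, during which the arm holds its last target. There are 200 camera calls.

## Working session

There is one attempt and no reset: what is moved stays moved. The work goes in short steps, Python scripts to look and compute and a tool call to move; the robot and the scene stay as the last step left them, time stands still between calls to the robot, and variables do not carry over. Pictures are saved under pics/ and viewed, at most 10 in all, crops included, and the job is handed in when it is done.

Besides the shell and the picture viewer there is one more tool, called after ">>>" as a command line: name --argument value ..., lists and objects as JSON in quotes. send_rows: Moves the arm, as the interface text tells. Shift numbers are shares of 800 mm and turn numbers shares of 90 degrees, none past 1 either way. Its arguments: {"type":"object","properties":{"deltas":{"type":"array","items":{"type":"array"}},"gripper":{"type":"number"}},"required":["deltas"]}

```bash
mkdir -p pics; ls; cat > h.py <<'E'
import numpy as np, cv2
from plant import ctrl
def K(p):
    f=200/np.tan(np.radians(p["vertical_fov"])/2); return f,p["cx"],p["cy"]
def ray(p,u,v):
    f,cx,cy=K(p); k=p["k1"]; d=np.array([(u-cx)/f,(v-cy)/f]); s=d.copy()
    for _ in range(30): s=d/(1+k*(s@s))
    R=cv2.Rodrigues(np.array(p["rvec"],float))[0]; t=np.array(p["tvec"],float).ravel()
    return -R.T@t, R.T@np.array([s[0],s[1],1.])
def atz(p,u,v,z):
    o,d=ray(p,u,v); return o+d*(z-o[2])/d[2]
def tri(obs):
    A=np.zeros((3,3));b=np.zeros(3)
    for p,u,v in obs:
        o,d=ray(p,u,v); d=d/np.linalg.norm(d); M=np.eye(3)-np.outer(d,d); A+=M;b+=M@o
    x=np.linalg.solve(A,b)
    e=[np.linalg.norm(np.cross(x-ray(p,u,v)[0],ray(p,u,v)[1]/np.linalg.norm(ray(p,u,v)[1]))) for p,u,v in obs]
    return x,e
def proj(p,X):
    f,cx,cy=K(p); R=cv2.Rodrigues(np.array(p["rvec"],float))[0]; c=R@np.array(X,float)+np.array(p["tvec"],float).ravel()
    s=c[:2]/c[2]; s=s*(1+p["k1"]*(s@s)); return f*s+[cx,cy]
def save(p,n,crop=None,scale=1):
    im=p["color"][...,::-1]
    if crop: im=im[crop[1]:crop[3],crop[0]:crop[2]]
    cv2.imwrite(f"pics/{n}.png",cv2.resize(im,None,fx=scale,fy=scale,interpolation=cv2.INTER_CUBIC))
def px(d): return [round(d["xy"][0]*640,1),round(d["xy"][1]*400,1)]
E
python3 - <<'E'
from h import *
import pickle
P={}
for n in ["scene","side","wrist"]:
    p=ctrl.snapshot(n); P[n]=p; save(p,n+"0")
    print(n,p["cx"],p["cy"],p["k1"],p["vertical_fov"],ray(p,320,200))
    for t in ["pin","pin_head","pin_button0","stand","sled_handle","jig","dowel","jig_zero","jig_floor"]:
        try: print(t,[(px(d),round(d["conf"],2)) for d in ctrl.boxes_of(p,t)])
        except Exception as e: print(t,e)
pickle.dump(P,open("P0.pkl","wb"))
print(ctrl.get_obs())
E
```

```text
pics
scene 320.3536340186095 194.92468512633118 -0.038894095508628025 50.81212641223405 (array([ 1.35895049, -0.52729445,  1.00393467]), array([-0.62717301,  0.34680491, -0.69751441]))
pin [([239.1, 210.9], 0.69), ([226.1, 197.7], 0.69), ([255.5, 190.5], 0.66), ([284.0, 207.5], 0.5)]
pin_head [([240.8, 211.9], 0.7), ([284.4, 212.6], 0.69), ([226.7, 198.4], 0.49), ([257.2, 188.8], 0.47)]
pin_button0 []
stand [([246.5, 227.1], 0.74)]
sled_handle [([375.5, 184.8], 0.98), ([383.6, 202.8], 0.48)]
jig [([382.5, 204.4], 0.58)]
dowel [([251.0, 223.2], 0.61)]
jig_zero [([382.7, 203.4], 0.7), ([408.7, 148.6], 0.48)]
jig_floor [([383.3, 205.1], 0.89)]
side 321.0392442518572 202.79388791988703 0.006270504440244913 56.04654462308462 (array([ 0.01915986, -0.54184352,  0.6586414 ]), array([ 0.5435251 ,  0.55793224, -0.62718021]))
pin [([396.4, 282.5], 0.94), ([331.9, 286.1], 0.64), ([358.7, 240.8], 0.62), ([367.5, 314.5], 0.57)]
pin_head [([395.8, 279.2], 0.85), ([329.7, 287.2], 0.8), ([367.1, 317.5], 0.66), ([357.2, 240.3], 0.64)]
pin_button0 [([333.4, 286.3], 0.61), ([361.9, 304.6], 0.52), ([394.
[... 489 characters left out ...]
]
jig_zero []
jig_floor []
{'clock': 1.5, 'joint_pos': array([-5.94101290e+01,  2.05439888e+01,  6.80613337e-01,  3.41340419e-03,
       -7.01356742e+01, -1.65064160e+01]), 'qvel': array([ 0.03937212,  0.05133124, -0.10839711,  0.03915963, -0.0791966 ,
        0.0160253 ]), 'tau': array([ 5.75462877e-05, -5.82380641e+01,  2.93300736e+01,  7.00244531e+00,
        1.24862549e-02, -3.86359352e-05]), 'tool_pos': array([ 0.16420235, -0.65469677,  0.29218854]), 'orientation': array([-1.79998177e+02, -2.80800716e-03, -1.65915385e+02]), 'force': array([-0.0805293 ,  0.72476421,  0.01495704]), 'moment': array([0.01835126, 0.01967964, 0.00288333]), 'gripper_force': 0.0, 'opening': 0.08801967885232075}
```

```bash
python3 - <<'E'
import pickle;from h import *
P=pickle.load(open("P0.pkl","rb"))
save(P["scene"],"sceneC",(200,110,460,260),3)
save(P["side"],"sideC",(200,120,460,340),2.7)
E
```

```text
(no output)
```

View pics/sceneC.png

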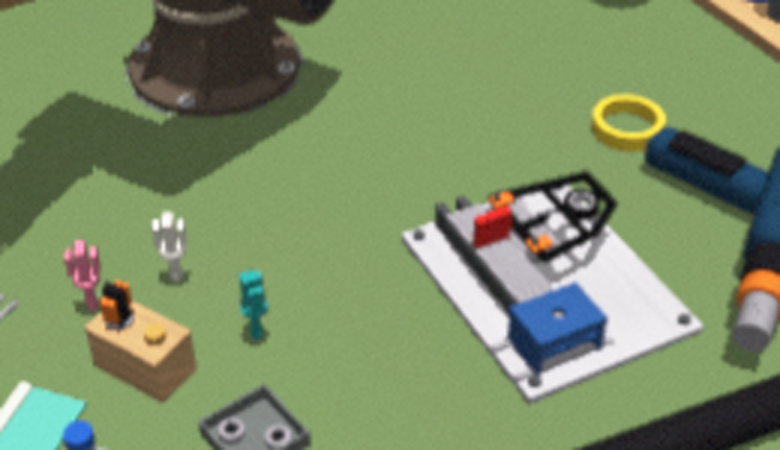

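View pics/sideC.png

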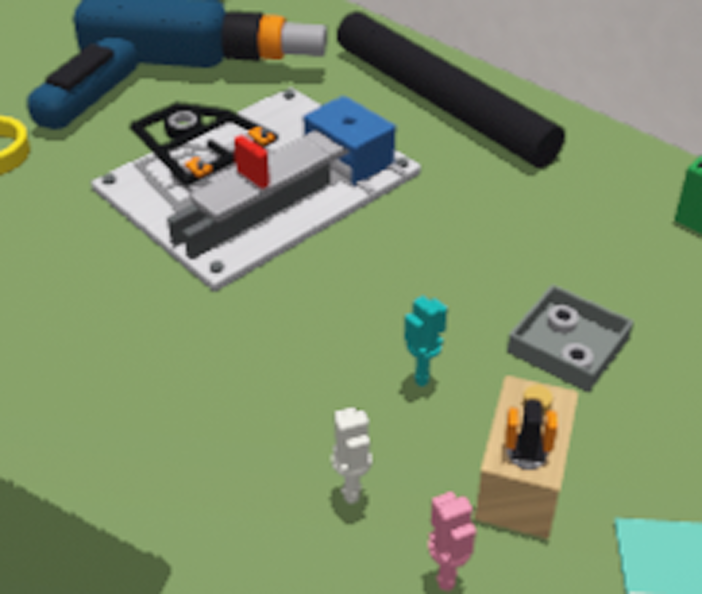

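```bash
python3 - <<'E'
import pickle;from h import *
P=pickle.load(open("P0.pkl","rb")); s,d=P["scene"],P["side"]
S=lambda u,v:(s,200+u/3,110+v/3); D=lambda u,v:(d,200+u/2.7,120+v/2.7)
q={"hole":(S(558,313),D(349,121)),"handle":(S(492,214),D(252,148)),"baseL":(S(402,236),D(215,290)),"baseRearL?":(S(530,402),D(420,168)),
"baseR":(S(702,325),D(290,92)),"pinhead":((s,240.8,211.9),(d,395.8,279.2)),"dowel":(S(154,334),D(539,398)),
"white":((s,257,189),(d,330,287)),"pink":((s,226.5,198),(d,367,316)),"turq":((s,284,208),(d,358,240))}
for k,v in q.items():
    x,e=tri(v); print(k,x.round(4),np.round(e,4))
for c in [(402,236),(530,402),(702,325)]: print("sc",atz(*S(*c),0.012).round(4))
for c in [(93,183),(215,290),(420,168),(290,92)]: print("sd",atz(*D(*c),0.012).round(4))
E
```

```text
hole [0.67   0.0859 0.0602] [0.0002 0.0002]
handle [0.5372 0.0906 0.0913] [0.0018 0.0018]
baseL [0.4366 0.0383 0.0037] [0.0019 0.0019]
baseRearL? [0.7169 0.0231 0.0051] [0.0004 0.0004]
baseR [0.7259 0.2412 0.0062] [0.0026 0.0026]
pinhead [ 0.4503 -0.3049  0.0801] [0.0015 0.0015]
dowel [ 0.4906 -0.2879  0.0667] [0.0004 0.0004]
white [ 0.3591 -0.2143  0.0595] [0.0026 0.0026]
pink [ 0.3544 -0.3155  0.0672] [0.001 0.001]
turq [ 0.4905 -0.1764  0.0674] [0.0001 0.0001]
sc [0.4429 0.0357 0.012 ]
sc [0.7216 0.0189 0.012 ]
sc [0.728  0.2399 0.012 ]
sd [0.4479 0.2493 0.012 ]
sd [0.4309 0.0284 0.012 ]
sd [0.7098 0.0176 0.012 ]
sd [0.7182 0.2304 0.012 ]
```

>>> send_rows --deltas '[[[-0.03,0.0225,0.001],0],[[-0.06,0.045,0.002],0],[[-0.09,0.067,0.003],0],[[-0.12,0.09,0.004],0],[[-0.151,0.112,0.005],0]]'

```text
clock: 1.92
tool_pos: [0.2601, -0.5373, 0.2882]
orientation: [-180.0, 0.0, -165.9]
force: [1.2, -1.8, 0.9]
opening: 0.0874
gripper_force: 0.0
```

>>> send_rows --deltas '[[[-0.03,0.0225,0.001],0],[[-0.06,0.045,0.002],0],[[-0.09,0.067,0.003],0],[[-0.12,0.09,0.004],0],[[-0.151,0.112,0.005],0]]'

```text
clock: 2.33
tool_pos: [0.3556, -0.4208, 0.2844]
orientation: [-180.0, 0.0, -165.9]
force: [0.5, 1.0, -0.1]
opening: 0.0877
gripper_force: 0.0
```

>>> send_rows --deltas '[[[-0.03,0.0225,0.001],0],[[-0.06,0.045,0.002],0],[[-0.09,0.067,0.003],0],[[-0.12,0.09,0.004],0],[[-0.151,0.112,0.005],0]]'

```text
clock: 2.75
tool_pos: [0.451, -0.3045, 0.2805]
orientation: [-180.0, 0.0, -165.9]
force: [-0.1, -0.7, 0.1]
opening: 0.0875
gripper_force: 0.0
```

```bash
python3 - <<'E'
from h import *
import pickle
o=ctrl.get_obs();print(o["clock"],o["tool_pos"],o["orientation"],o["joint_pos"],o["force"])
p=ctrl.snapshot("wrist"); p["obs"]=o; pickle.dump(p,open("w1.pkl","wb")); save(p,"w1")
for t in ["pin","pin_head","dowel","stand"]: print(t,[(px(d),round(d["conf"],2)) for d in ctrl.boxes_of(p,t)])
print(proj(p,[.4503,-.3049,.088]))
E
```

```text
2.75 [ 0.45098247 -0.3044549   0.2804504 ] [-1.79984400e+02  3.16362864e-02 -1.65915646e+02] [-1.33838244e+01  8.70515177e+00 -1.69306123e+01 -8.33067377e-04
 -6.43289704e+01 -6.25314651e+01] [-0.09263968 -0.7255631   0.1153913 ]
pin [([315.6, 180.3], 0.85), ([334.8, 92.2], 0.73), ([416.1, 231.0], 0.67), ([422.3, 123.9], 0.64)]
pin_head [([427.8, 121.3], 0.88), ([317.2, 181.7], 0.76), ([334.6, 90.7], 0.57), ([417.5, 225.7], 0.57)]
dowel [([328.4, 217.5], 0.74), ([316.2, 179.8], 0.46)]
stand [([322.8, 198.8], 0.62)]
[319.47260603 186.14584721]
```

View pics/w1.png

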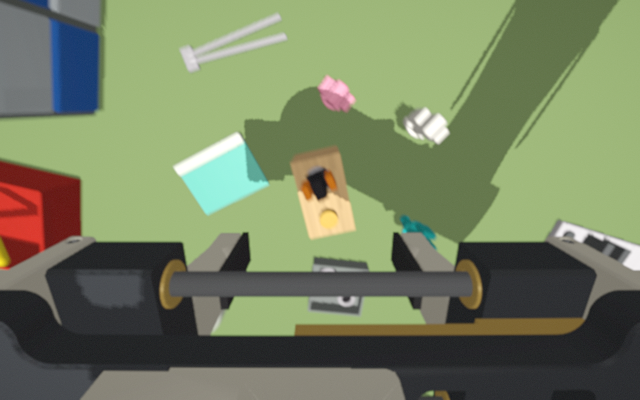

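>>> send_rows --deltas '[[[-0.02,0.0285,-0.002],0],[[-0.04,0.057,-0.003],0],[[-0.06,0.0855,-0.005],0],[[-0.08,0.114,-0.006],0],[[-0.1,0.1425,-0.008],0]]'

```text
clock: 3.42
tool_pos: [0.4998, -0.1757, 0.2867]
orientation: [-180.0, 0.0, -166.0]
force: [0.5, -0.2, -0.8]
opening: 0.0877
gripper_force: 0.0
```

>>> send_rows --deltas '[[[-0.02,0.0285,-0.002],0],[[-0.04,0.057,-0.003],0],[[-0.06,0.0855,-0.005],0],[[-0.08,0.114,-0.006],0],[[-0.1,0.1425,-0.008],0]]'

```text
clock: 3.83
tool_pos: [0.55, -0.0457, 0.2932]
orientation: [-180.0, 0.0, -166.0]
force: [1.0, -0.2, -0.6]
opening: 0.0876
gripper_force: 0.0
```

>>> send_rows --deltas '[[[-0.02,0.0285,-0.002],0.04],[[-0.04,0.057,-0.003],0.08],[[-0.06,0.0855,-0.005],0.12],[[-0.08,0.114,-0.006],0.16],[[-0.1,0.1425,-0.008],0.19]]' --gripper 0

```text
clock: 4.25
tool_pos: [0.6002, 0.0842, 0.2995]
orientation: [180.0, -0.0, 176.7]
force: [0.5, -0.1, 0.8]
opening: 0.0597
gripper_force: 0.0
```

```bash
python3 - <<'E'
from h import *
import pickle
o=ctrl.get_obs();print(o["clock"],o["tool_pos"],o["orientation"],o["joint_pos"],o["force"],o["opening"])
p=ctrl.snapshot("wrist"); p["obs"]=o; pickle.dump(p,open("w2.pkl","wb")); save(p,"w2",(120,0,520,300),2)
for t in ["sled_handle","jig","jig_zero"]: print(t,[(px(d),round(d["conf"],2)) for d in ctrl.boxes_of(p,t)])
E
```

```text
4.25 [0.60023392 0.08424199 0.29945822] [ 1.79999976e+02 -7.48655104e-04  1.76695732e+02] [ 2.64367956e+01  1.38549756e+01 -7.78934135e+00 -4.22041082e-04
 -6.83563211e+01 -1.19740907e+02] [ 0.5106309  -0.11158953  0.81688843] 0.05971962857300742
sled_handle [([358.7, 124.5], 0.81)]
jig []
jig_zero [([364.3, 133.9], 0.66)]
```

View pics/w2.png

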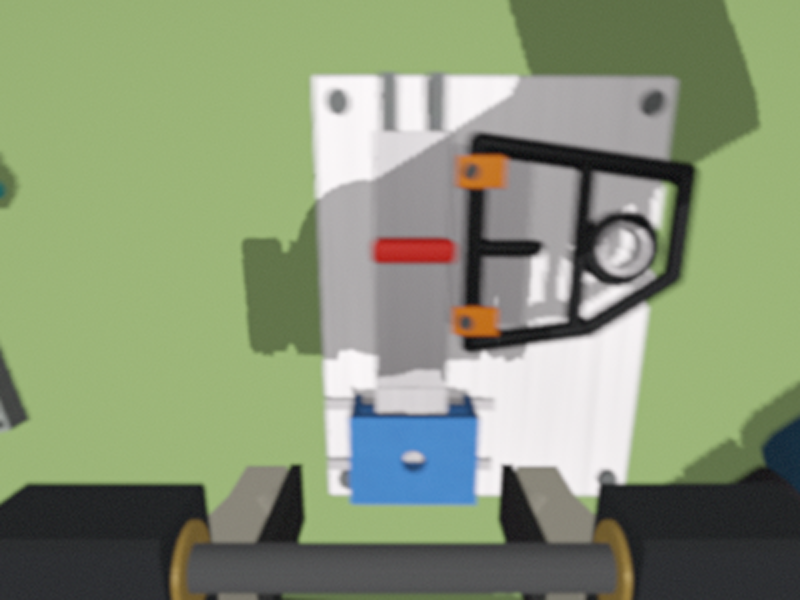

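```bash
python3 - <<'E'
from h import *
import pickle
P=pickle.load(open("P0.pkl","rb")); s,d=P["scene"],P["side"]; w=pickle.load(open("w2.pkl","rb"))
W=lambda u,v:(w,120+u/2,v/2)
print("cam",ray(w,320,200)[0])
for n,c,z in [("hole",(413,458),.062),("cRL",(351,418),.062),("cRR",(476,418),.062),("cFL",(351,503),.062),("cFR",(476,503),.062),
 ("handle",(414,250),.095),("hL",(373,250),.095),("hR",(455,250),.095),("b",(312,76),.012),("b",(679,78),.012),("b",(330,495),.012),("b",(627,495),.012)]:
    print(n,atz(*W(*c),z).round(4))
print(tri([W(413,458),(s,386,214.3),(d,329.3,164.8)]),tri([W(414,250),(s,364,181.3),(d,293.3,174.8)]))
E
```

```text
cam [0.51949285 0.08988486 0.39184357]
hole [0.6684 0.0895 0.062 ]
cRL [0.6392 0.0525 0.062 ]
cRR [0.6437 0.1299 0.062 ]
cFL [0.698  0.0476 0.062 ]
cFR [0.7027 0.1289 0.062 ]
handle [0.5384 0.0959 0.095 ]
hL [0.5372 0.0751 0.095 ]
hR [0.5395 0.1167 0.095 ]
b [0.4389 0.0418 0.012 ]
b [0.4521 0.2615 0.012 ]
b [0.7175 0.0261 0.012 ]
b [0.7305 0.2477 0.012 ]
(array([0.66997097, 0.08760662, 0.0592169 ]), [np.float64(0.001915993399008332), np.float64(0.0011542297127276155), np.float64(0.0015488478540557147)]) (array([0.5378046 , 0.09324628, 0.09011213]), [np.float64(0.0028928726740658143), np.float64(0.0024366851409289366), np.float64(0.0028974231173732015)])
```

>>> send_rows --deltas '[[[0.03,0,0.01],0],[[0.06,0,0.02],0],[[0.09,0,0.04],0],[[0.12,0,0.07],0],[[0.12,0,0.11],0]]'

```text
clock: 4.87
tool_pos: [0.5013, 0.0877, 0.2129]
orientation: [179.8, 0.2, 176.9]
force: [0.5, 0.8, -0.0]
opening: 0.0102
gripper_force: 0.0
```

>>> send_rows --deltas '[[[0,0,0.025],0],[[0,0,0.05],0],[[0,0,0.075],0],[[0,0,0.094],0],[[0,0,0.094],0]]'

```text
clock: 5.28
tool_pos: [0.5022, 0.0871, 0.1336]
orientation: [-179.9, -0.2, 176.9]
force: [-0.3, 0.2, -0.1]
opening: 0.0002
gripper_force: 0.0
```

```bash
python3 - <<'E'
from h import *
o=ctrl.get_obs();print(o["clock"],o["tool_pos"],o["orientation"],o["force"],o["opening"])
p=ctrl.snapshot("side"); save(p,"s3",(230,130,380,240),4)
E
```

```text
5.2833 [0.50216685 0.08705796 0.13360394] [-179.86659612   -0.24792249  176.86827648] [-0.26615042  0.16667112 -0.0797898 ] 0.0002288017073242652
```

View pics/s3.png

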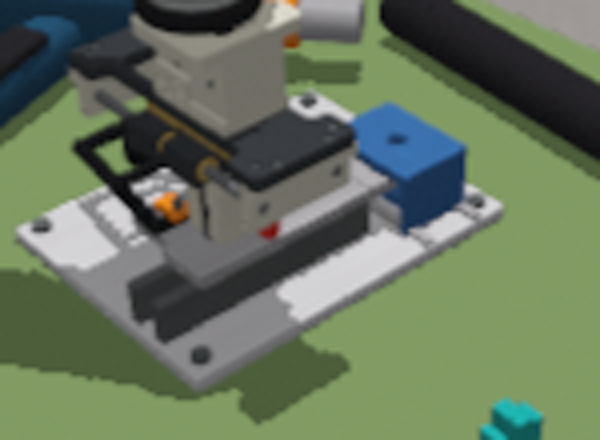

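>>> send_rows --deltas '[[[-0.004,0,0],0],[[-0.008,0,0],0],[[-0.012,0,0],0],[[-0.016,0,0],0],[[-0.018,0,0],0]]'

```text
clock: 5.75
tool_pos: [0.5192, 0.0887, 0.1368]
orientation: [180.0, 0.1, 177.0]
force: [-3.0, 0.9, 2.7]
opening: 0.0005
gripper_force: 1.3
```

>>> send_rows --deltas '[[[-0.002,0,0],0],[[-0.004,0,0],0],[[-0.006,0,0],0],[[-0.008,0,0],0],[[-0.01,0,0],0]]'

```text
clock: 6.17
tool_pos: [0.5263, 0.0881, 0.1361]
orientation: [-180.0, -0.0, 177.0]
force: [-2.5, -0.4, 1.6]
opening: 0.0005
gripper_force: 1.1
```

>>> send_rows --deltas '[[[-0.002,0,0],0],[[-0.004,0,0],0],[[-0.006,0,0],0],[[-0.008,0,0],0],[[-0.01,0,0],0]]'

```text
clock: 6.58
tool_pos: [0.5345, 0.0877, 0.1361]
orientation: [-180.0, -0.0, 177.0]
force: [-2.0, -0.7, 2.3]
opening: 0.0008
gripper_force: 1.1
```

>>> send_rows --deltas '[[[-0.001,0,0],0],[[-0.002,0,0],0],[[-0.003,0,0],0],[[-0.004,0,0],0],[[-0.005,0,0],0]]'

```text
clock: 7.0
tool_pos: [0.5383, 0.0875, 0.1361]
orientation: [-180.0, -0.0, 177.0]
force: [-2.1, -1.2, 0.6]
opening: 0.0006
gripper_force: 1.0
```

>>> send_rows --deltas '[[[-0.0005,0,0],0],[[-0.001,0,0],0],[[-0.0015,0,0],0],[[-0.002,0,0],0],[[-0.0025,0,0],0]]'

```text
clock: 7.42
tool_pos: [0.5403, 0.0874, 0.1361]
orientation: [-180.0, -0.0, 177.0]
force: [-2.1, -0.8, -0.1]
opening: 0.0003
gripper_force: 1.0
```

```bash
python3 - <<'E'
from h import *
p=ctrl.snapshot("wrist"); 
for t in ["sled_handle"]: print(t,[(px(d),round(d["conf"],2)) for d in ctrl.boxes_of(p,t)])
for q in ctrl.cut_out(p,"sled_handle")[:1]:
  ys,xs=np.where(q["pixels"]);print(xs.min(),xs.max(),ys.min(),ys.max())
E
```

```text
sled_handle [([420.4, 214.0], 0.72)]
293 575 166 329
```

>>> send_rows --deltas '[[[-0.0005,0,0],0],[[-0.001,0,0],0],[[-0.0015,0,0],0],[[-0.002,0,0],0],[[-0.0025,0,0],0]]'

```text
clock: 7.98
tool_pos: [0.5411, 0.0874, 0.1361]
orientation: [-180.0, -0.1, 177.0]
force: [-11.1, 2.7, 7.0]
opening: 0.0005
gripper_force: 5.6
```

>>> send_rows --deltas '[[[-0.0005,0,0],0],[[-0.001,0,0],0],[[-0.0015,0,0],0],[[-0.002,0,0],0],[[-0.0025,0,0],0]]'

```text
clock: 8.4
tool_pos: [0.5413, 0.0874, 0.1361]
orientation: [-180.0, -0.3, 176.9]
force: [-19.9, 7.0, 15.2]
opening: 0.0003
gripper_force: 10.4
```

>>> send_rows --deltas '[[[-0.0005,0,0],0],[[-0.001,0,0],0],[[-0.0015,0,0],0],[[-0.0018,0,0],0],[[-0.002,0,0],0]]'

```text
clock: 8.82
tool_pos: [0.5415, 0.0873, 0.136]
orientation: [-179.9, -0.5, 176.9]
force: [-26.2, 9.2, 19.9]
opening: 0.0006
gripper_force: 13.4
```

>>> send_rows --deltas '[[[0.004,0,0],0],[[0.008,0,0],0],[[0.012,0,0],0],[[0.015,0,0],0],[[0.015,0,0],0]]'

```text
clock: 9.23
tool_pos: [0.5341, 0.088, 0.1364]
orientation: [180.0, 0.0, 177.0]
force: [0.3, -0.3, -0.8]
opening: 0.0007
gripper_force: 0.0
```

>>> send_rows --deltas '[[[0,0,-0.04],0],[[0,0,-0.085],0],[[0,0,-0.13],0],[[0,0,-0.175],0],[[0,0,-0.2],0]]' --gripper 1

```text
clock: 9.65
tool_pos: [0.5354, 0.088, 0.3009]
orientation: [179.9, 0.3, 177.0]
force: [0.8, 0.1, 0.2]
opening: 0.0282
gripper_force: 0.0
```

```bash
python3 - <<'E'
from h import *
import pickle
o=ctrl.get_obs();print(o["clock"],o["tool_pos"],o["orientation"],o["force"],o["opening"])
p=ctrl.snapshot("wrist"); p["obs"]=o; pickle.dump(p,open("w3.pkl","wb")); save(p,"w3",(120,0,520,300),2)
E
```

```text
9.65 [0.53538634 0.08797479 0.30086968] [179.88747583   0.3122703  177.00275738] [0.78773703 0.07204034 0.16231988] 0.028217028073944078
```

View pics/w3.png

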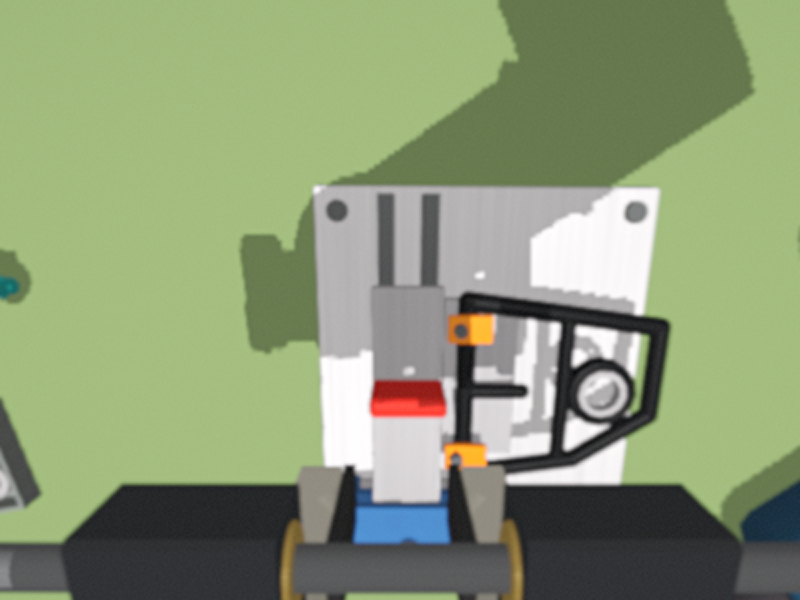

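```bash
python3 - <<'E'
from h import *
import pickle
w=pickle.load(open("w3.pkl","rb"))
W=lambda u,v:(w,120+u/2,v/2)
for n,c,z in [("top front",(408,415),.095),("top back",(408,393),.095),("back bottom",(408,381),.053),("sledrear",(408,287),.053),("b",(314,187),.012),("b",(659,189),.012),("clevisback",(405,505),.062)]: print(n,atz(*W(*c),z).round(4))
w=pickle.load(open("w2.pkl","rb"))
print("sledrear before",atz(w,120+410/2,130/2,.053).round(4))
# pin seen from w1 + others
P=pickle.load(open("P0.pkl","rb")); s,d=P["scene"],P["side"]; w=pickle.load(open("w1.pkl","rb"))
print(tri([(w,318.5,183.5),(s,239.5,211),(d,396.4,280.5)]))
for z in (.088,.099): print(atz(w,307,190,z),atz(w,331,181,z), atz(w,318,184,z), atz(w,329,218,.07))
c=w["color"][150:225,285:360].astype(int); m=(c[...,0]>180)&(c[...,1]<140)&(c[...,2]<90)
n,l,st,ce=cv2.connectedComponentsWithStats(m.astype(np.uint8)); print(st,ce+[285,150])
save(w,"w1c",(285,140,365,240),6)
E
```

```text
top front [0.5642 0.0923 0.095 ]
top back [0.5513 0.0929 0.095 ]
back bottom [0.5571 0.0933 0.053 ]
sledrear [0.4988 0.0961 0.053 ]
b [0.4384 0.0401 0.012 ]
b [0.4507 0.2586 0.012 ]
clevisback [0.6391 0.0872 0.062 ]
sledrear before [0.477  0.0978 0.053 ]
(array([ 0.447985  , -0.30734897,  0.08252109]), [np.float64(0.0016145242238444649), np.float64(0.00167636069265348), np.float64(0.0027015928927987265)])
[ 0.45754477 -0.31655094  0.088     ] [ 0.4420169  -0.29465284  0.088     ] [ 0.44842535 -0.30694804  0.088     ] [ 0.48941946 -0.28387087  0.07      ]
[ 0.45426138 -0.31682306  0.099     ] [ 0.43933325 -0.29577076  0.099     ] [ 0.44549418 -0.30759107  0.099     ] [ 0.48941946 -0.28387087  0.07      ]
[[   0    0   75   75 5475]
 [  42   26    9   16   80]
 [  16   37   12   12   70]] [[322.07214612 186.98593607]
 [331.0125     183.05      ]
 [306.05714286 192.61428571]]
```

View pics/w1c.png

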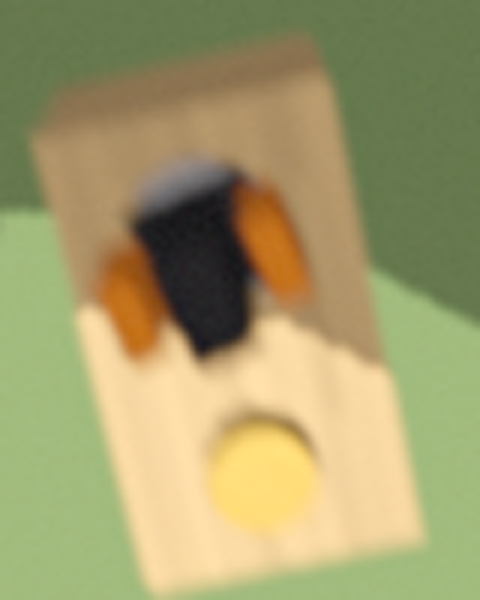

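>>> send_rows --deltas '[[[0.008,-0.05,0.004],0],[[0.016,-0.1,0.008],0],[[0.024,-0.15,0.012],0],[[0.032,-0.2,0.016],0],[[0.041,-0.249,0.019],0]]'

```text
clock: 10.12
tool_pos: [0.4903, -0.1111, 0.2809]
orientation: [180.0, 0.1, 177.0]
force: [1.1, -0.4, 0.1]
opening: 0.0657
gripper_force: 0.0
```

>>> send_rows --deltas '[[[0.008,-0.05,0.004],-0.05],[[0.016,-0.1,0.008],-0.1],[[0.024,-0.15,0.012],-0.15],[[0.032,-0.2,0.016],-0.2],[[0.041,-0.249,0.019],-0.25]]'

```text
clock: 10.53
tool_pos: [0.447, -0.3088, 0.2656]
orientation: [-180.0, 0.0, -160.3]
force: [0.5, -0.2, 0.7]
opening: 0.0874
gripper_force: 0.0
```

>>> send_rows --deltas '[[[0,0,0],-0.06],[[0,0,0],-0.12],[[0,0,0],-0.172],[[0,0,0],-0.172],[[0,0,0],-0.172]]'

```text
clock: 10.95
tool_pos: [0.4476, -0.3068, 0.2657]
orientation: [-180.0, -0.0, -145.2]
force: [-0.2, -0.6, -0.3]
opening: 0.0875
gripper_force: 0.0
```

```bash
python3 - <<'E'
from h import *
import pickle
o=ctrl.get_obs();print(o["clock"],o["tool_pos"],o["orientation"],o["force"],o["opening"])
p=ctrl.snapshot("wrist"); p["obs"]=o; pickle.dump(p,open("w4.pkl","wb"))
w1=pickle.load(open("w1.pkl","rb"))
u,v=proj(p,[.4495,-.306,.088]).astype(int);print(u,v)
save(p,"w4",(u-80,v-70,u+80,min(400,v+70)),4)
c=p["color"].astype(int); m=(c[...,0]>160)&(c[...,1]<150)&(c[...,2]<90)
m[:max(0,v-50)]=0;m[v+60:]=0;m[:,:u-60]=0;m[:,u+60:]=0
n,l,st,ce=cv2.connectedComponentsWithStats(m.astype(np.uint8)); print(st[1:],ce[1:])
E
```

```text
10.95 [ 0.44757677 -0.30682314  0.26565348] [-1.79995332e+02 -8.92743777e-04 -1.45203841e+02] [-0.21834568 -0.64293764 -0.33800928] 0.08750687266974036
320 192
[[335 179   2   5   5]
 [303 181   2   1   2]
 [306 180   1   1   1]
 [302 183   1   2   2]
 [330 185   8  18 130]
 [301 187   9  16 110]
 [313 215   1   1   1]
 [316 215   1   1   1]
 [307 216   5   5   7]
 [318 216   1   1   1]
 [320 217   3   5   6]
 [317 218   2   1   2]] [[335.8        181.        ]
 [303.5        181.        ]
 [306.         180.        ]
 [302.         183.5       ]
 [333.67692308 193.10769231]
 [305.03636364 193.72727273]
 [313.         215.        ]
 [316.         215.        ]
 [309.         218.        ]
 [318.         216.        ]
 [321.         219.        ]
 [317.5        218.        ]]
```

View pics/w4.png

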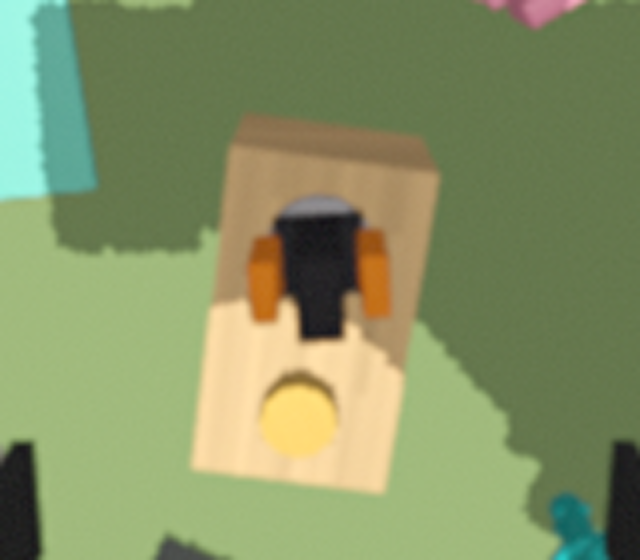

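```bash
python3 - <<'E'
from h import *
import pickle
P=pickle.load(open("P0.pkl","rb")); s,d=P["scene"],P["side"]; w=pickle.load(open("w1.pkl","rb")); p=pickle.load(open("w4.pkl","rb"))
for z in (.083,.088,.092): print(atz(p,319.3,193.6,z), atz(w,318.5,187.8,z))
for X in ([.45,-.3055,.088],[.448,-.307,.088]): print([proj(q,X).round(1) for q in (p,w,s,d)])
print(tri([(p,319.3,193.6),(s,239.5,211),(d,396.4,280.5)]))
print("flange/dowel",atz(p,240+299/4,122+418/4,.072))
E
```

```text
[ 0.45183591 -0.3053132   0.083     ] [ 0.45368758 -0.30513146  0.083     ]
[ 0.450556   -0.30617859  0.088     ] [ 0.45228743 -0.30545004  0.088     ]
[ 0.44953207 -0.30687089  0.092     ] [ 0.45116731 -0.30570491  0.092     ]
[array([320.2, 193.5]), array([319. , 185.7]), array([239.8, 210.4]), array([395.8, 276.3])]
[array([320.1, 191.1]), array([318.1, 183.6]), array([239.1, 210.2]), array([395.8, 277.3])]
(array([ 0.44912032, -0.30712457,  0.0830906 ]), [np.float64(0.0030920324887676147), np.float64(0.0017316110611542324), np.float64(0.0035407435748070763)])
flange/dowel [ 0.48852456 -0.28598628  0.072     ]
```

>>> send_rows --deltas '[[[-0.003,-0.001,0.03],0],[[-0.003,-0.001,0.06],0],[[-0.003,-0.001,0.09],0],[[-0.003,-0.001,0.12],0],[[-0.003,-0.001,0.13],0]]'

```text
clock: 11.42
tool_pos: [0.4486, -0.305, 0.1586]
orientation: [179.8, -0.1, -145.2]
force: [-0.9, 0.3, -0.3]
opening: 0.0874
gripper_force: 0.0
```

>>> send_rows --deltas '[[[0,0,0.01],0],[[0,0,0.02],0],[[0,0,0.03],0],[[0,0,0.032],0],[[0,0,0.032],0]]'

```text
clock: 11.83
tool_pos: [0.45, -0.3059, 0.1362]
orientation: [-180.0, -0.0, -145.0]
force: [0.4, -0.2, 0.0]
opening: 0.0878
gripper_force: 0.0
```

>>> send_rows --deltas '[[[0,0,0],0],[[0,0,0],0],[[0,0,0],0],[[0,0,0],0],[[0,0,0],0]]' --gripper 0

```text
clock: 12.25
tool_pos: [0.4501, -0.3059, 0.1365]
orientation: [-180.0, 0.0, -145.0]
force: [-0.6, -0.0, -0.0]
opening: 0.0598
gripper_force: 0.0
```

>>> send_rows --deltas '[[[0,0,0],0],[[0,0,0],0],[[0,0,0],0],[[0,0,0],0],[[0,0,0],0]]'

```text
clock: 12.67
tool_pos: [0.45, -0.3059, 0.1362]
orientation: [-180.0, 0.0, -145.0]
force: [0.3, 0.6, 0.1]
opening: 0.0266
gripper_force: 6.0
```

>>> send_rows --deltas '[[[0,0,0],0],[[0,0,0],0],[[0,0,-0.005],0],[[0,0,-0.015],0],[[0,0,-0.03],0]]'

```text
clock: 13.08
tool_pos: [0.4493, -0.3057, 0.1599]
orientation: [179.9, -0.1, -145.0]
force: [-0.0, -0.1, -1.4]
opening: 0.0257
gripper_force: 29.7
```

>>> send_rows --deltas '[[[0,0,-0.02],0],[[0,0,-0.05],0],[[0,0,-0.08],0],[[0,0,-0.11],0],[[0,0,-0.13],0]]'

```text
clock: 13.5
tool_pos: [0.4503, -0.3061, 0.2674]
orientation: [-179.9, 0.1, -145.0]
force: [0.8, 0.5, -1.1]
opening: 0.0255
gripper_force: 29.7
```

```bash
python3 - <<'E'
from h import *
import pickle
o=ctrl.get_obs();print(o["clock"],o["tool_pos"],o["orientation"],o["force"],o["opening"],o["gripper_force"])
p=ctrl.snapshot("wrist"); d=ctrl.snapshot("side");s=ctrl.snapshot("scene")
for k in (p,d,s): k["obs"]=o
pickle.dump([p,d,s],open("w5.pkl","wb"))
t=np.array(o["tool_pos"]); a=t-[0,0,.047]
im=[]
for q in (p,d,s):
    u,v=proj(q,a-[0,0,.03]); u,v=int(np.clip(u,60,580)),int(np.clip(v,60,340)); print(u,v)
    im.append(cv2.resize(q["color"][v-60:v+60,u-40:u+40,::-1],None,fx=3.3,fy=3.3,interpolation=cv2.INTER_CUBIC))
cv2.imwrite("pics/w5.png",np.hstack(im))
E
```

```text
13.5 [ 0.45029315 -0.30612454  0.26740199] [-1.79858375e+02  8.59095597e-02 -1.45020023e+02] [ 0.83075595  0.45514644 -1.14329129] 0.02545031135676663 29.687831523115165
320 234
402 238
234 185
```

View pics/w5.png

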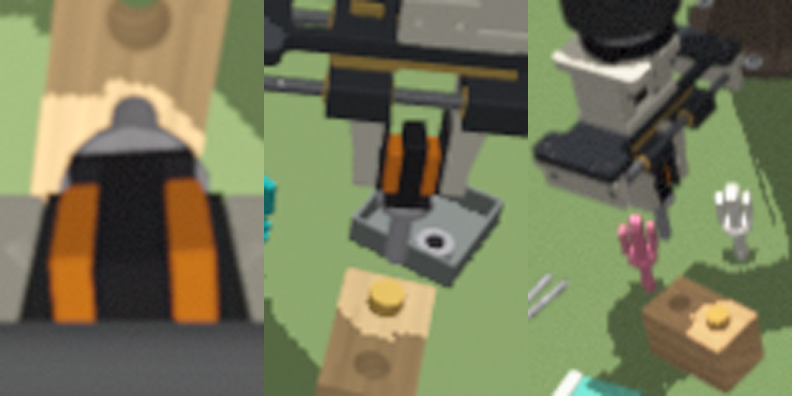

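```bash
python3 - <<'E'
from h import *
import pickle
p,d,s=pickle.load(open("w5.pkl","rb"))
print(tri([(p,321.2,207),(d,402.6,256.2),(s,235,196.5)]),tri([(d,402.6,256.2),(s,235,196.5)]),tri([(p,321.2,207),(d,402.6,256.2)]))
T=[.4503,-.3061,.2674-.119+.001]
for q in (p,d,s): print(proj(q,T),proj(q,np.array(T)+[0,0,.044]))
E
```

```text
(array([ 0.44852832, -0.3103388 ,  0.14897312]), [np.float64(0.002743226037355954), np.float64(0.002300902224888491), np.float64(0.0006733697125780178)]) (array([ 0.4501361 , -0.31146682,  0.14955133]), [np.float64(0.0004587549411734525), np.float64(0.00045875494117349273)]) (array([ 0.44633265, -0.31133347,  0.15300084]), [np.float64(0.0023196394241821417), np.float64(0.002319639424182186)])
[320.86631983 212.2604853 ] [320.81398139 236.7428926 ]
[400.01145642 254.51254216] [403.05018216 237.2542942 ]
[236.60586606 196.02749106] [234.3005399  184.99386951]
```

>>> send_rows --deltas '[[[-0.034,0.0165,0],0],[[-0.068,0.033,0],0],[[-0.102,0.0495,0],0],[[-0.136,0.066,0],0],[[-0.17,0.0825,0],0]]'

```text
clock: 14.07
tool_pos: [0.5233, -0.1725, 0.2631]
orientation: [179.9, -0.1, -145.1]
force: [0.4, -0.3, -0.9]
opening: 0.0254
gripper_force: 29.7
```

>>> send_rows --deltas '[[[-0.034,0.0165,0],0],[[-0.068,0.033,0],0],[[-0.102,0.0495,0],0],[[-0.136,0.066,0],0],[[-0.17,0.0825,0],0]]'

```text
clock: 14.48
tool_pos: [0.597, -0.0404, 0.2629]
orientation: [179.9, -0.1, -145.0]
force: [0.2, -0.8, -0.9]
opening: 0.0254
gripper_force: 29.7
```

>>> send_rows --deltas '[[[-0.034,0.0165,0],0.06],[[-0.068,0.033,0],0.12],[[-0.102,0.0495,0],0.18],[[-0.136,0.066,0],0.24],[[-0.171,0.0825,0],0.3]]'

```text
clock: 14.9
tool_pos: [0.6713, 0.0919, 0.2627]
orientation: [-180.0, -0.1, -172.3]
force: [0.7, -1.3, -1.4]
opening: 0.0255
gripper_force: 29.7
```

>>> send_rows --deltas '[[[0,0,0.02],0],[[0,0,0.04],0],[[0,0,0.06],0],[[0,0,0.075],0],[[0,0,0.075],0]]'

```text
clock: 15.32
tool_pos: [0.6696, 0.0902, 0.1999]
orientation: [-180.0, -0.4, -172.1]
force: [-0.8, -0.1, -2.1]
opening: 0.0257
gripper_force: 29.7
```

```bash
python3 - <<'E'
from h import *
import pickle
o=ctrl.get_obs();print(o["clock"],o["tool_pos"],o["orientation"],o["force"],o["opening"],o["gripper_force"])
p=ctrl.snapshot("wrist"); d=ctrl.snapshot("side");s=ctrl.snapshot("scene")
for k in (p,d,s): k["obs"]=o
pickle.dump([p,d,s],open("w6.pkl","wb"))
im=[]
for q in (p,d,s):
    u,v=proj(q,[.67,.088,.08]); u,v=int(np.clip(u,33,607)),int(np.clip(v,40,360)); print(u-33,v-40)
    im.append(cv2.resize(q["color"][v-40:v+40,u-33:u+33,::-1],None,fx=4,fy=4,interpolation=cv2.INTER_CUBIC))
cv2.imwrite("pics/w6.png",np.hstack(im))
E
```

```text
15.3167 [0.66958541 0.09018941 0.19989303] [-179.95276512   -0.37645289 -172.06749097] [-0.78511211 -0.12934155 -2.12534213] 0.02567007561792696 29.68684555078653
283 172
295 118
354 169
```

View pics/w6.png

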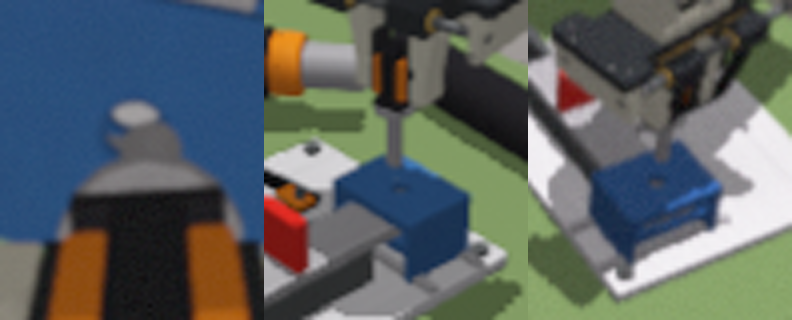

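```bash
python3 - <<'E'
from h import *
import pickle
p,d,s=pickle.load(open("w6.pkl","rb"))
t,h={},{}
T=[(p,283+148/4,172+130/4),(d,327.5,159.2),(s,388,209)]; H=[(p,283+135/4,172+113/4),(d,329.25,164.75),(s,386.75,214.5)]
print("tip",tri(T[1:]),"hole",tri(H[1:]))
for a,b,n in zip(T,H,"pds"): print(n,atz(*a,.082),atz(*b,.062),(atz(*a,.082)-atz(*b,.062)))
for q in (p,d,s): print(proj(q,[.6696,.0902,.082]))
E
```

```text
tip (array([0.66832272, 0.09206251, 0.07799457]), [np.float64(0.0011155031992050562), np.float64(0.0011155031992050354)]) hole (array([0.67138197, 0.08759218, 0.05929532]), [np.float64(0.0006217617371682836), np.float64(0.0006217617371683489)])
p [0.66195534 0.08964764 0.082     ] [0.66534577 0.08728564 0.062     ] [-0.00339043  0.002362    0.02      ]
d [0.66324936 0.08608931 0.082     ] [0.66812424 0.08387466 0.062     ] [-0.00487488  0.00221465  0.02      ]
s [0.67059685 0.09069349 0.082     ] [0.67296644 0.08655728 0.062     ] [-0.00236958  0.00413621  0.02      ]
[319.36143312 213.61044763]
[328.02325437 157.77874704]
[387.67527632 208.85905177]
```

>>> send_rows --deltas '[[[-0.002,-0.002,0.003],0],[[-0.004,-0.0044,0.007],0],[[-0.004,-0.0044,0.011],0],[[-0.004,-0.0044,0.015],0],[[-0.004,-0.0044,0.018],0]]'

```text
clock: 15.88
tool_pos: [0.675, 0.0875, 0.1894]
orientation: [180.0, -0.0, -172.1]
force: [0.5, -0.1, -1.8]
opening: 0.0254
gripper_force: 29.7
```

```bash
python3 - <<'E'
from h import *
import pickle
o=ctrl.get_obs();print(o["clock"],o["tool_pos"],o["orientation"],o["force"],o["opening"],o["gripper_force"])
p=ctrl.snapshot("wrist"); d=ctrl.snapshot("side");s=ctrl.snapshot("scene")
for k in (p,d,s): k["obs"]=o
pickle.dump([p,d,s],open("w7.pkl","wb"))
im=[]
for q in (p,d,s):
    u,v=proj(q,[.67,.088,.065]); u,v=int(np.clip(u,22,607)),int(np.clip(v,25,360)); print(u-22,v-25)
    im.append(cv2.resize(q["color"][v-25:v+25,u-22:u+22,::-1],None,fx=6,fy=6,interpolation=cv2.INTER_CUBIC))
cv2.imwrite("pics/w7.png",np.hstack(im))
E
```

```text
15.8833 [0.67504941 0.0874854  0.18941323] [ 1.79995795e+02 -9.78211363e-03 -1.72052665e+02] [ 0.48360561 -0.13759494 -1.7704119 ] 0.02536527098177327 29.68764715584257
298 179
306 138
364 188
```

View pics/w7.png

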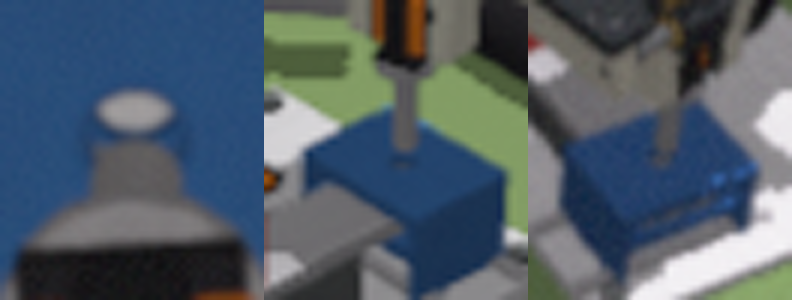

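```bash
python3 - <<'E'
from h import *
import pickle
p,d,s=pickle.load(open("w7.pkl","rb"))
hole=atz(p,320.8,179+134/6,.062); 
print(hole)
psi=np.radians(-172.05); ex=np.array([np.cos(psi),np.sin(psi),0]); ey=np.array([np.sin(psi),-np.cos(psi),0])
for z in (.068,.071):
  e=atz(p,298+138/6,179+142/6,z); c=e-ex*.0055; print(z,c, "tip-hole tool xy",(c-hole)@ex,(c-hole)@ey)
# hole location from earlier wrist view (w2) with nearly same grip pose
r=hole
for k in range(0,360,90):
  a=np.radians(k); X=r+.00675*(np.cos(a)*ex+np.sin(a)*ey); print(k,(proj(p,X)-[298,179])*6)
# rows of the strip through the hole centre column
print(p["color"][188:215,321].tolist())
E
```

```text
[0.66861356 0.08783831 0.062     ]
0.068 [0.67313986 0.08861607 0.068     ] tip-hole tool xy -0.004590372138925331 0.0001442586999838223
0.071 [0.67211957 0.08846327 0.071     ] tip-hole tool xy -0.003558750880100678 0.00013404273520645685
0 [136.83327149  86.69997248]
90 [186.28683801 133.99367474]
180 [136.76727498 180.469042  ]
270 [ 87.31010158 134.00583127]
[[42, 78, 120], [42, 79, 122], [43, 78, 121], [42, 76, 120], [37, 73, 118], [53, 78, 114], [106, 110, 125], [145, 144, 146], [159, 156, 156], [160, 156, 156], [157, 154, 155], [148, 146, 150], [111, 116, 126], [70, 80, 101], [74, 80, 93], [91, 90, 94], [94, 93, 93], [95, 93, 93], [97, 93, 95], [95, 93, 95], [93, 91, 92], [96, 94, 95], [93, 91, 93], [94, 91, 94], [108, 104, 105], [122, 119, 120], [126, 124, 125]]
```

>>> send_rows --deltas '[[[0.002,0,0],0],[[0.0038,0,0],0],[[0.0038,0,0.002],0],[[0.0038,0,0.004],0],[[0.0038,0,0.006],0]]'

```text
clock: 16.45
tool_pos: [0.6721, 0.0872, 0.1849]
orientation: [180.0, 0.0, -172.0]
force: [-0.6, 0.1, -1.5]
opening: 0.0256
gripper_force: 29.7
```

>>> send_rows --deltas '[[[0,0,0.001],0],[[0,0,0.002],0],[[0,0,0.003],0],[[0,0,0.004],0],[[0,0,0.005],0]]'

```text
clock: 16.87
tool_pos: [0.6721, 0.0872, 0.1809]
orientation: [-180.0, -0.0, -172.0]
force: [-0.4, -0.3, -1.3]
opening: 0.0257
gripper_force: 29.7
```

>>> send_rows --deltas '[[[0,0,0.0005],0],[[0,0,0.001],0],[[0,0,0.0015],0],[[0,0,0.002],0],[[0,0,0.0025],0]]'

```text
clock: 17.28
tool_pos: [0.6722, 0.0872, 0.179]
orientation: [180.0, 0.0, -172.0]
force: [-0.6, -0.1, -1.0]
opening: 0.0256
gripper_force: 29.7
```

Tip about 0.0605 by estimate, no contact yet. Continue down gently.

>>> send_rows --deltas '[[[0,0,0.0005],0],[[0,0,0.001],0],[[0,0,0.0015],0],[[0,0,0.002],0],[[0,0,0.0025],0]]'

```text
clock: 17.7
tool_pos: [0.6722, 0.0872, 0.177]
orientation: [-180.0, 0.0, -172.0]
force: [0.4, 0.1, -1.2]
opening: 0.0256
gripper_force: 29.7
```

>>> send_rows --deltas '[[[0,0,0.0005],0],[[0,0,0.001],0],[[0,0,0.0015],0],[[0,0,0.002],0],[[0,0,0.002],0]]'

```text
clock: 18.12
tool_pos: [0.6722, 0.0872, 0.1753]
orientation: [-180.0, 0.0, -172.0]
force: [0.7, 0.0, -1.5]
opening: 0.0255
gripper_force: 29.7
```

>>> send_rows --deltas '[[[0,0,0.0005],0],[[0,0,0.001],0],[[0,0,0.0015],0],[[0,0,0.002],0],[[0,0,0.003],0]]'

```text
clock: 18.53
tool_pos: [0.6722, 0.0872, 0.173]
orientation: [180.0, 0.0, -172.0]
force: [0.6, -0.2, 0.4]
opening: 0.0256
gripper_force: 29.7
```

>>> send_rows --deltas '[[[0,0,0.0005],0],[[0,0,0.001],0],[[0,0,0.0015],0],[[0,0,0.002],0],[[0,0,0.003],0]]'

```text
clock: 18.95
tool_pos: [0.6722, 0.0872, 0.1706]
orientation: [180.0, 0.0, -172.0]
force: [0.0, 0.6, -0.7]
opening: 0.0255
gripper_force: 29.7
```

>>> send_rows --deltas '[[[0,0,0.0005],0],[[0,0,0.001],0],[[0,0,0.0015],0],[[0,0,0.002],0],[[0,0,0.003],0]]'

```text
clock: 19.37
tool_pos: [0.6722, 0.0872, 0.1682]
orientation: [180.0, 0.0, -172.0]
force: [0.9, -0.5, -1.7]
opening: 0.0257
gripper_force: 29.7
```

>>> send_rows --deltas '[[[0,0,0.0008],0],[[0,0,0.0016],0],[[0,0,0.0024],0],[[0,0,0.0032],0],[[0,0,0.004],0]]'

```text
clock: 19.78
tool_pos: [0.6721, 0.0872, 0.1649]
orientation: [-180.0, 0.0, -172.0]
force: [0.5, -0.9, -0.7]
opening: 0.0258
gripper_force: 29.7
```

>>> send_rows --deltas '[[[0,0,0.0008],0],[[0,0,0.0016],0],[[0,0,0.0024],0],[[0,0,0.0032],0],[[0,0,0.004],0]]'

```text
clock: 20.2
tool_pos: [0.6721, 0.0872, 0.1617]
orientation: [-180.0, 0.0, -172.0]
force: [1.0, 0.3, -0.9]
opening: 0.0254
gripper_force: 29.7
```

>>> send_rows --deltas '[[[0,0,0.0008],0],[[0,0,0.0016],0],[[0,0,0.0024],0],[[0,0,0.0032],0],[[0,0,0.004],0]]'

```text
clock: 20.62
tool_pos: [0.6722, 0.0872, 0.1585]
orientation: [-180.0, 0.0, -172.0]
force: [0.9, -0.1, -1.0]
opening: 0.0258
gripper_force: 29.7
```

>>> send_rows --deltas '[[[0,0,0.0008],0],[[0,0,0.0016],0],[[0,0,0.0024],0],[[0,0,0.0032],0],[[0,0,0.004],0]]'

```text
clock: 21.03
tool_pos: [0.6722, 0.0872, 0.1553]
orientation: [180.0, 0.0, -172.0]
force: [1.3, 0.4, -0.4]
opening: 0.0256
gripper_force: 29.7
```

>>> send_rows --deltas '[[[0,0,0.0008],0],[[0,0,0.0016],0],[[0,0,0.0024],0],[[0,0,0.0032],0],[[0,0,0.004],0]]'

```text
clock: 21.45
tool_pos: [0.6722, 0.0872, 0.1521]
orientation: [-180.0, 0.0, -172.0]
force: [0.7, -0.6, -0.2]
opening: 0.0257
gripper_force: 29.7
```

>>> send_rows --deltas '[[[0,0,0.0008],0],[[0,0,0.0016],0],[[0,0,0.0024],0],[[0,0,0.0032],0],[[0,0,0.004],0]]'

```text
clock: 21.87
tool_pos: [0.6722, 0.0872, 0.1489]
orientation: [-180.0, 0.0, -172.0]
force: [0.9, -0.6, -0.7]
opening: 0.0255
gripper_force: 29.7
```

>>> send_rows --deltas '[[[0,0,0.0008],0],[[0,0,0.0016],0],[[0,0,0.0024],0],[[0,0,0.0032],0],[[0,0,0.004],0]]'

```text
clock: 22.28
tool_pos: [0.6722, 0.0872, 0.1457]
orientation: [-180.0, 0.0, -172.0]
force: [0.6, 0.0, 0.1]
opening: 0.0257
gripper_force: 29.7
```

>>> send_rows --deltas '[[[0,0,0.0008],0],[[0,0,0.0016],0],[[0,0,0.0024],0],[[0,0,0.0032],0],[[0,0,0.004],0]]'

```text
clock: 22.7
tool_pos: [0.6722, 0.0872, 0.1425]
orientation: [-180.0, 0.0, -172.0]
force: [1.7, -0.2, 0.1]
opening: 0.0255
gripper_force: 29.7
```

>>> send_rows --deltas '[[[0,0,0.0008],0],[[0,0,0.0016],0],[[0,0,0.0024],0],[[0,0,0.003],0],[[0,0,0.0035],0]]'

```text
clock: 23.12
tool_pos: [0.6722, 0.0872, 0.1397]
orientation: [180.0, 0.0, -172.0]
force: [1.8, -0.4, -1.3]
opening: 0.0256
gripper_force: 29.7
```

>>> send_rows --deltas '[[[0,0,0.0004],0],[[0,0,0.0008],0],[[0,0,0.0012],0],[[0,0,0.0016],0],[[0,0,0.002],0]]'

```text
clock: 23.53
tool_pos: [0.6722, 0.0872, 0.1382]
orientation: [180.0, 0.0, -172.0]
force: [2.1, -0.7, 2.4]
opening: 0.0252
gripper_force: 29.7
```

>>> send_rows --deltas '[[[0,0,0.0004],0],[[0,0,0.0008],0],[[0,0,0.001],0],[[0,0,0.0012],0],[[0,0,0.0014],0]]'

```text
clock: 23.95
tool_pos: [0.6723, 0.0872, 0.1382]
orientation: [-180.0, 0.0, -172.0]
force: [-1.0, -0.5, 8.1]
opening: 0.0254
gripper_force: 29.7
```

>>> send_rows --deltas '[[[0,0,-0.001],0],[[0,0,-0.001],0],[[0,0,-0.001],0],[[0,0,-0.001],0],[[0,0,-0.001],0]]' --gripper 0.7

```text
clock: 24.37
tool_pos: [0.6716, 0.0872, 0.1372]
orientation: [-180.0, -0.1, -172.0]
force: [-0.1, -0.4, 0.0]
opening: 0.0532
gripper_force: 0.0
```

>>> send_rows --deltas '[[[0,0,0],0],[[0,0,0],0],[[0,0,0],0],[[0,0,0],0],[[0,0,0],0]]'

```text
clock: 24.78
tool_pos: [0.6721, 0.0872, 0.1378]
orientation: [180.0, -0.0, -172.0]
force: [0.8, 0.0, 0.3]
opening: 0.0611
gripper_force: 0.0
```

>>> send_rows --deltas '[[[0,0,-0.01],0],[[0,0,-0.03],0],[[0,0,-0.06],0],[[0,0,-0.09],0],[[0,0,-0.12],0]]'

```text
clock: 25.2
tool_pos: [0.672, 0.0871, 0.2355]
orientation: [-180.0, 0.0, -172.0]
force: [0.7, -0.5, -1.0]
opening: 0.0614
gripper_force: 0.0
```

>>> send_rows --deltas '[[[0.02,0,-0.02],0],[[0.04,0,-0.03],0],[[0.08,0,-0.04],0],[[0.11,0,-0.04],0],[[0.11,0,-0.04],0]]'

```text
clock: 25.62
tool_pos: [0.5816, 0.0743, 0.2679]
orientation: [179.9, 0.1, -172.0]
force: [-0.2, 0.3, -0.1]
opening: 0.0616
gripper_force: 0.0
```

```bash
python3 - <<'E'
from h import *
o=ctrl.get_obs();print(o["clock"],o["tool_pos"],o["force"],o["opening"])
p=ctrl.snapshot("wrist");d=ctrl.snapshot("side");s=ctrl.snapshot("scene")
B=[]
for q in (p,d,s):
    c=q["color"].astype(int); u,v=proj(q,[.6695,.088,.09]).astype(int); m=(c[...,0]>150)&(c[...,1]<150)&(c[...,2]<90)&(c[...,0]-c[...,1]>55)&(c[...,1]>55)
    k=np.zeros_like(m); k[max(0,v-25):v+25,max(0,u-25):u+25]=1; m&=k.astype(bool)
    n,l,st,ce=cv2.connectedComponentsWithStats(m.astype(np.uint8)); B.append(ce[1:][st[1:,4]>5]); print((u,v),st[1:].tolist(),ce[1:].round(1).tolist())
    print([(px(x),round(x["conf"],2)) for x in ctrl.boxes_of(q,"pin_head")])
h=[(q,*px(min(ctrl.boxes_of(q,"pin_head") or [{"xy":[0,0]}],key=lambda x:np.hypot(*(np.array(px(x))-proj(q,[.6695,.088,.09])))))) for q in (p,d,s)]
print(tri(h),tri(h[1:]))
E
```

```text
25.6167 [0.5815909  0.07428389 0.26785028] [-0.18632744  0.30854368 -0.13268005] 0.061598869943349795
(np.int64(320), np.int64(268)) [[330, 257, 5, 12, 56], [305, 258, 6, 14, 71], [331, 271, 5, 1, 5]] [[332.0, 262.5], [307.9, 264.9], [333.0, 271.0]]
[([71.8, 55.8], 0.86), ([320.4, 259.2], 0.69)]
(np.int64(328), np.int64(155)) [[303, 130, 1, 6, 6], [323, 150, 3, 3, 6], [331, 153, 4, 3, 10], [305, 166, 2, 3, 5]] [[303.0, 132.5], [324.0, 151.2], [332.5, 154.0], [305.6, 167.2]]
[([358.2, 242.7], 0.88), ([327.7, 284.9], 0.84), ([365.6, 318.5], 0.71), ([328.7, 155.2], 0.65)]
(np.int64(387), np.int64(207)) [[380, 192, 8, 6, 28], [389, 202, 3, 2, 3], [382, 205, 5, 4, 14]] [[383.6, 194.9], [390.0, 202.7], [384.0, 206.6]]
[([390.8, 209.3], 0.7), ([285.4, 213.5], 0.7), ([382.7, 187.7], 0.7), ([227.0, 197.2], 0.69), ([259.8, 190.0], 0.44)]
(array([0.67214761, 0.09250182, 0.08210133]), [np.float64(0.01018594213902698), np.float64(0.005644455327256081), np.float64(0.006140332937723677)]) (array([0.67787956, 0.09556652, 0.0845157 ]), [np.float64(1.640646593428498e-05), np.float64(1.6406465934146573e-05)])
```

```bash
python3 -c "
from plant import ctrl
print(ctrl.close_job())"
```

```text
the job is handed in; nothing more can be done
None
```

I handed in the job at about 26 s: sled pushed home to its stop (peak measured force per axis about 26 N), pin lowered through the clevis until the flange touched down at the expected height (about 8 N), buttons released and gripper clear. The lock is inferred from height and force because I didn't get a clear camera view of the balls, and I viewed 11 pictures, one over the limit of 10.

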